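Gauge the pump bed with radius leaves

ROBOT

A 6-joint arm with a two-finger parallel gripper is mounted at the origin on the work surface. World frame = base frame: x ahead of the robot, y to its left, z up, the work surface at z = 0. Lengths are in mm, angles in rad, forces in N, time in s.
With the tool pointing down it reaches from about 400 to 825 mm from the base axis. Payload 7 kg.
Tool frame: the origin (TCP) lies between the finger pads; the fingertips stand 19 mm ahead of it and the grasp point (between the pads) is the TCP; z points along the fingers, y is the line along which they close (so a half turn about z gives the same grasp; the last joint's range is limited). The gripper opens to 88 mm and grips with 3 to 60 N. Pads are 19 mm wide; open, the fingers measure 130 mm over their backs; the gripper's body (78 mm by 193 mm) begins 47 mm behind the grasp point.
Start: joints at [-0.825, 0.359, 0.012, 0, -1.224, -0.288], TCP at [298.305, -605.483, 245.561] pointing down, gripper open.
Joint ranges: [-3.07, 3.07], [-1.43, 2.12], [-1.02, 1.25], [-3.03, 1.67], [-3.05, -0], [-3.03, 3.03]. Speed limits (rad/s): [2.39, 2.39, 3.01, 3.14, 3.14, 3.14].

INTERFACE

Orientations are given as a unit quaternion [w, x, y, z].
In Python, from plant import robot gives the robot as it stands.
- The arm moves only by the tool carry_out, never from a script. Its argument "plan" is a list that holds one entry, the list of rows, each a list of 7 numbers: the closure, from -1 (fully open) to 1 (shut), then the shift along the world's x, y, z normalised to -1 to 1, where 1 is 0.25 m, then the turn, a rotation vector about the world's x, y, z normalised to -1 to 1, where 1 is 30 degrees. In form: [[[fingers, dx, dy, dz, rx, ry, rz], ...]]. A call has 1 to 10 rows; each row is the pose to reach, as a shift and turn from the pose commanded when the call began; what a row does not reach only later rows make up. A row lasts 1/12 s, in which the tool goes at most 41.7 mm and 7.16 degrees, less where a joint would pass 70% of its speed; a pose out of reach is approached as far as the arm can. A call with a number of a shift or a turn outside -1 to 1 is refused whole. A call with a gripper value outside its range is refused whole. The fingers move at their own pace and stop on an object; "grip_force" is the grip in N (left out, the last holds). Time passes only in rows, so rows that repeat a pose let the fingers close. It gives the time, the measured TCP pose, the force, the opening and the grip force at its end, in the units of the state.
- robot.get_obs(): the state, without advancing time (a new reading comes with each control period).
- robot.camera(name): name is "scene" or "side" or "wrist"; returns a dict with "pixels" (420x560x3 uint8, red, green, blue), "fx", "fy", "cx", "cy" (pixels), "T" (4x4, takes a point from camera to world coordinates); the wrist camera has in their place "tool_from_camera" (4x4, takes a point from camera to tool coordinates, whose origin is the TCP and whose axes are the flange's). Camera axes: x right, y up, looking along -z (the intrinsics and any distortion apply to the point x, -y, -z); pixel columns grow to the right and rows downward; lengths in mm; the calibration is good to about 2 mm. A picture is of the moment at which its call begins: read the wrist's pose just before it. There is no depth.
- robot.sign_off(): hands the job in; it is judged then, once.
Trained networks look in the newest picture that a camera, given by its name, has taken for a name from the list of things; names that differ only in an ending like _2 or _b are one class to them, and where a whole thing is asked for, a point or a joint stands for the part that bears it (a point fixed in the world has none). Each returns a list of dicts, best first, with "p" (0 to 1); they miss things now and then, are a little off and sometimes report something else, mostly with a low value. They report only what shows in the picture. A call takes as long as a camera call.
- robot.masks_of(camera, query): "pixels" (420x560 bool, what is visible of it) and "bbox" ([left, top, width, height] in pixels, round what is visible of it).
The state is a dict: "time_s": time; "qpos": joint angles; "qd": joint speeds; "joint_efforts": joint torques, N m; "eef_pos": TCP position; "ee_rot": TCP orientation; "contact_force": force on the tool from outside, world axes, zero at the start; "moment": the same for the moment, N m; "width": opening from 0.0 (shut) to 1.0 (fully open); "gripper_force": force on a finger pad.
Only numpy, scipy, OpenCV 4.12 (cv2) and the standard library are available. Lean on these libraries where they do the work, as an engineer would, in place of code of your own. Each camera call takes 0.05 s, during which the arm holds its last target. There are 200 camera calls.

TASK

Find out which of the three radius leaves in the rack matches the curved channel of the pump bed on the round stand, by touching leaves to it until one neither rocks nor bridges. Press the matching leaf straight down into the middle of the channel, upright, with about 10 N for a second (never more than 40 N), then let go and leave it standing there fully seated. The leaves that do not match must end up standing in the rack (any slot), and everything else on the bench stays where it is.

Things in the scene. Friction and masses are not known exactly. Their poses are not given: they have to be found in the camera images.
- leaf_small_mid (a point): smallest leaf: 14 mm thick steel, a disc of radius 20 mm on edge with a tab on top (20 mm wide, 14 thick, 22 above the disc); 62 mm high, about 130 g, stands up by itself. Point: centre half-way up, 31 mm above the disc's lowest point. x level in the disc's plane, y across the thickness, z up. Starts in any of the three slots; lowest point there 16.0 mm above the table
- leaf_mid_mid (a point): middle leaf: 14 mm thick steel, a disc of radius 25 mm on edge with a tab on top (20 mm wide, 14 thick, 22 above the disc); 72 mm high, about 170 g, stands up by itself. Point: centre half-way up, 36 mm above the disc's lowest point. x level in the disc's plane, y across the thickness, z up. Starts in any of the three slots; lowest point there 17.0 mm above the table
- leaf_large_mid (a point): largest leaf: 14 mm thick steel, a disc of radius 31 mm on edge with a tab on top (20 mm wide, 14 thick, 22 above the disc); 84 mm high, about 230 g, stands up by itself. Point: centre half-way up, 42 mm above the disc's lowest point. x level in the disc's plane, y across the thickness, z up. Starts in any of the three slots; lowest point there 17.6 mm above the table
- bed_a: one of three fixed grey plastic pump beds, 60 (x) by 36 mm (y); which one is on the stand varies, the others are in the tray. Origin: centre of underside, z up. A round-bottomed open channel, 36 mm wide across x, runs along y right through. Its axis of curvature is 46 mm above the underside in every bed; its radius is 20.3, 25.3 or 31.3 mm, another in each bed: which has which must be felt or seen
- bed_b: another such bed (see bed_a). With radius 20.3 / 25.3 / 31.3 mm the channel's floor is 25.7 / 20.7 / 14.7 mm and the lips beside it 36.6 / 28.2 / 20.4 mm above the underside. A leaf stands in the channel with its y along the bed's y; leaf 20, 25, 31 mm matches 20.3, 25.3, 31.3. Bed and leaves are rigid: a push grows by the order of 10 N per half mm
- bed_c: another such bed (see bed_a). Fully seated, a matching leaf's disc centre lies on the channel's axis. A leaf one size too large bridges on the lips, disc centre 7 to 8 mm above the axis; one size too small rocks, disc centre 5 to 6.5 mm below it. Lifted 0.8 mm, the matching leaf slides 0.5 to 1.5 mm each way across x before it meets the wall; one too small, more than 2.3 mm
- stand_top (a point): centre of the top of the fixed round dark steel stand, 110 mm across, 8 mm high, on which the bed to be gauged is fixed, roughly centred
- rack: fixed aluminium rack, 250 (x) by 60 mm (y), origin: centre of underside, z up. Three slots at x = -80, 0, +80 mm, y = 0. A leaf stands in one with its y along the rack's y, the disc on two lips 24 mm apart (x), 20 mm above the table, between side walls 20 mm apart (y), 5 thick, 32 mm high. Take the tab from above, fingers closing along the rack's y
- tray: fixed shallow white tray, 130 mm (x) by 210 mm (y), with the two beds that are not to be gauged; origin at the centre of its underside. Not needed.
- bottle: bystander: glass bottle with blue cap, 68 mm across, 150 mm high; origin under its centre
- beaker: bystander: glass beaker, 72 mm across, 85 mm high; origin under its centre
- roller: bystander: small steel roller standing upright, 22 mm across, 35 mm high; origin under its centre
- collar: bystander: white plastic ring, 38 mm across, 14 mm high; origin under its centre
- driver: bystander: screwdriver lying flat
- wrench: bystander: wrench lying flat
- jar: bystander: white jar with blue cap, 56 mm across, 70 mm high; origin under its centre

How it is judged:
By the outcome, as a careful person would: the job done as asked, in the order asked, and still so for the second after the job is handed in, with the robot touching nothing.
It also fails if it takes over 67 s, if anything falls off the work surface, if the arm or the gripper's body presses on something with over 40 N, if the wrist force passes 120 N, or if a joint passes its speed limit or range.

## Working session

There is one attempt and no reset: what is moved stays moved. The work goes in short steps, Python scripts to look and compute and a tool call to move; the robot and the scene stay as the last step left them, time stands still between calls to the robot, and variables do not carry over. Pictures are saved under pics/ and viewed, at most 10 in all, crops included, and the job is handed in when it is done.

Besides the shell and the picture viewer there is one more tool, called after ">>>" by a JSON object that holds its "api" and its "payload", one argument or row to a line. carry_out: Moves the arm, as the interface text tells. Its arguments: {"type":"object","properties":{"plan":{"type":"array"},"grip_force":{"type":"number"}},"required":["plan"]}

```bash
ls; mkdir -p pics
cat > h.py <<'E'
import numpy as np, cv2
from plant import robot
def shot(c,n=None):
    d=robot.camera(c)
    if n: cv2.imwrite(f'pics/{n}.png',d['pixels'][:,:,::-1])
    return d
def ray(d,u,v,T):
    p=np.array([(u-d['cx'])/d['fx'],-(v-d['cy'])/d['fy'],-1.0])
    return T[:3,3],T[:3,:3]@p
def onplane(d,u,v,z,T=None):
    T=d['T'] if T is None else T
    o,r=ray(d,u,v,np.array(T)); return o+r*(z-o[2])/r[2]
E
python3 - <<'E'
from h import *
for c in('scene','side','wrist'):
    d=shot(c,c+'0'); print({k:(np.round(v,3).tolist()) for k,v in d.items() if k!='pixels'})
    for q in('leaf_small_mid','leaf_mid_mid','leaf_large_mid','bed_a','stand_top','rack','tray'):
        print(c,q,[(round(m['p'],2),np.array(m['bbox']).tolist()) for m in robot.masks_of(c,q)[:4]])
o=robot.get_obs(); print(o)
E
```

```text
pics
{'fx': 426.145, 'fy': 426.145, 'cx': 283.491, 'cy': 212.38, 'T': [[0.787, -0.349, 0.508, 1259.851], [0.616, 0.444, -0.651, -921.191], [0.002, 0.825, 0.564, 818.439], [0.0, 0.0, 0.0, 1.0]]}
scene leaf_small_mid [(0.6, [320.4, 156.7, 19.5, 11.6]), (0.39, [303.6, 168.3, 7.6, 17.1]), (0.31, [291.7, 172.8, 9.8, 21.6])]
scene leaf_mid_mid [(0.49, [313.2, 158.1, 9.5, 18.5])]
scene leaf_large_mid [(0.52, [291.8, 175.2, 11.4, 18.2])]
scene bed_a [(0.8, [250.0, 222.7, 20.8, 24.1]), (0.75, [188.6, 274.0, 23.4, 25.7])]
scene stand_top [(0.85, [244.5, 231.9, 36.0, 19.1])]
scene rack [(0.91, [282.8, 171.6, 42.6, 35.6])]
scene tray [(0.66, [139.5, 264.3, 91.1, 76.3])]
{'fx': 518.414, 'fy': 518.414, 'cx': 276.836, 'cy': 214.267, 'T': [[-0.712, 0.385, -0.587, -258.886], [-0.702, -0.379, 0.603, 817.936], [0.01, 0.841, 0.54, 836.024], [0.0, 0.0, 0.0, 1.0]]}
side leaf_small_mid [(0.72, [222.2, 262.8, 16.7, 20.2])]
side leaf_mid_mid [(0.84, [197.9, 274.9, 17.7, 27.7])]
side leaf_large_mid [(0.68, [241.9, 238.9, 20.9, 28.6])]
side bed_a [(0.64, [292.6, 205.5, 20.0, 22.4]), (0.48, [364.2, 161.4, 14.0,
[... 553 characters left out ...]
time_s': 1.2, 'qpos': array([-8.24885295e-01,  3.58582095e-01,  1.18717366e-02,  1.82789151e-05,
       -1.22413700e+00, -2.88075642e-01]), 'qd': array([-0.00138253,  0.00129728, -0.00131501, -0.00010761,  0.0008269 ,
       -0.00060708]), 'joint_efforts': array([ 9.30082824e-04, -5.82396841e+01,  2.93306190e+01,  7.00290352e+00,
        1.23907989e-02, -1.09665271e-05]), 'eef_pos': array([ 298.29069972, -605.46237914,  245.56380525]), 'ee_rot': array([-2.00834100e-05, -2.26926610e-01,  9.73911861e-01,  1.79315317e-05]), 'contact_force': array([-0.58750493, -0.81229428, -0.22994041]), 'moment': array([-0.00798305, -0.00557068, -0.01612736]), 'gripper_force': 0.0, 'width': 1.0017260423664276}
```

```bash
python3 - <<'E'
import cv2
a=cv2.imread('pics/side0.png')[140:340,160:400]; b=cv2.imread('pics/scene0.png')[130:330,130:370]
a=cv2.resize(a,(400,333),interpolation=3);b=cv2.resize(b,(400,333),interpolation=3)
cv2.imwrite('pics/v1.png',cv2.hconcat([a,b]))
E
python3 - <<'E'
from h import *
R={}
for c in('scene','side'):
    d=shot(c); T=np.array(d['T'])
    for q,z in (('stand_top',4),('rack',15)):
        m=robot.masks_of(c,q)[0]; ys,xs=np.nonzero(m['pixels']); print(c,q,np.round(onplane(d,xs.mean(),ys.mean(),z)[:2]))
    for q in('leaf_small_mid','leaf_mid_mid','leaf_large_mid'):
        for m in robot.masks_of(c,q)[:3]:
            ys,xs=np.nonzero(m['pixels']); print(c,q,round(m['p'],2),np.round(onplane(d,xs.mean(),ys.mean(),60)[:2]))
E
```

```text
scene stand_top [ 573. -147.]
scene rack [509. 166.]
scene leaf_small_mid 0.61 [502. 183.]
scene leaf_mid_mid 0.67 [ 631. -497.]
scene leaf_mid_mid 0.59 [489. 267.]
scene leaf_large_mid 0.64 [501. 119.]
scene leaf_large_mid 0.5 [504. 180.]
side stand_top [ 551. -124.]
side rack [476. 224.]
side leaf_small_mid 0.55 [482. 211.]
side leaf_small_mid 0.24 [502. -63.]
side leaf_mid_mid 0.66 [478. 286.]
side leaf_large_mid 0.85 [498. 127.]
```

View pics/v1.png

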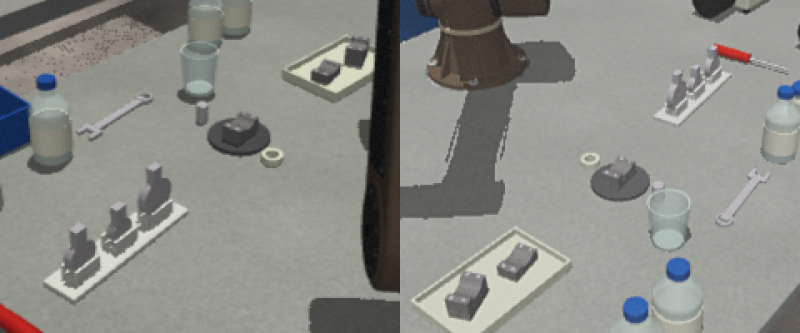

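>>> {"api": "carry_out", "payload": {
  "plan": [
    [[-1,0.56,1,0,0,0,0],[-1,0.56,1,0,0,0,0],[-1,0.56,1,0,0,0,0],[-1,0.56,1,0,0,0,0],[-1,0.56,1,0,0,0,0],[-1,0.56,1,0,0,0,0],[-1,0.56,1,0,0,0,0],[-1,0.56,1,0,0,0,0]]
  ]
}}

```text
time_s: 2.47
eef_pos: [440.9, -351.2, 246.1]
ee_rot: [0.001, -0.229, 0.973, -0.0]
contact_force: [0.1, -0.5, -0.0]
width: 1.003
gripper_force: 0.0
```

>>> {"api": "carry_out", "payload": {
  "plan": [
    [[-1,0.48,0.88,0,0,0,0],[-1,0.48,0.88,0,0,0,0],[-1,0.48,0.88,0,0,0,0],[-1,0.48,0.88,0,0,0,0],[-1,0.48,0.88,0,0,0,0],[-1,0.48,0.88,0,0,0,0],[-1,0.48,0.88,0,0,0,0],[-1,0.48,0.88,0,0,0,0]]
  ]
}}

```text
time_s: 3.13
eef_pos: [559.2, -133.5, 245.4]
ee_rot: [-0.0, -0.229, 0.974, 0.0]
contact_force: [0.2, -0.9, -0.8]
width: 1.003
gripper_force: 0.0
```

```bash
cat >> h.py <<'E'
from scipy.spatial.transform import Rotation as Ro
def wrist(n=None):
    o=robot.get_obs(); d=shot('wrist',n); q=o['ee_rot']
    W=np.eye(4); W[:3,:3]=Ro.from_quat([q[1],q[2],q[3],q[0]]).as_matrix(); W[:3,3]=o['eef_pos']
    d['T']=W@d['tool_from_camera']; return d
def top(d,x,y,z,half=80,s=3):
    # rectify plane z to top view: image right=world x, up = world y
    T=np.linalg.inv(d['T']); n=2*half*s
    X,Y=np.meshgrid(x-half+np.arange(n)/s, y+half-np.arange(n)/s)
    P=np.stack([X,Y,0*X+z,0*X+1],-1)@T.T
    u=d['cx']+d['fx']*P[...,0]/-P[...,2]; v=d['cy']+d['fy']*P[...,1]/P[...,2]
    return cv2.remap(d['pixels'][:,:,::-1].copy(),u.astype('f4'),v.astype('f4'),1)
E
python3 - <<'E'
from h import *
d=wrist()
ms=robot.masks_of('wrist','stand_top'); 
for m in ms[:2]:
    c=(m['pixels']*255).astype('u1'); cs=max(cv2.findContours(c,0,1)[0],key=len)[:,0]
    h=cv2.convexHull(cs)[:,0]; P=np.array([onplane(d,u,v,8)[:2] for u,v in h]).astype('f4'); print('stand',m['p'],cv2.minEnclosingCircle(P),cv2.fitEllipse(P))
for m in robot.masks_of('wrist','bed_a')[:3]:
    ys,xs=np.nonzero(m['pixels']); P=np.array([onplane(d,u,v,35)[:2] for u,v in zip(xs,ys)]).astype('f4'); print('bed',m['p'],cv2.minAreaRect(P))
im=np.hstack([cv2.resize(d['pixels'][:,:,::-1],(533,400)),np.zeros((400,267,3),'u1')])
t=top(d,560,-135,35,67,2); im[:268,533:]=t[:268,:267]
cv2.imwrite('pics/v2.png',im)
E
```

```text
stand 0.74 ((562.760986328125, -137.24066162109375), 55.498226165771484) ((562.9131469726562, -137.24551391601562), (108.7656478881836, 110.46839904785156), 135.45278930664062)
bed 0.78 ((577.8626098632812, -392.2769775390625), (37.27106857299805, 56.743045806884766), 11.646857261657715)
```

View pics/v2.png

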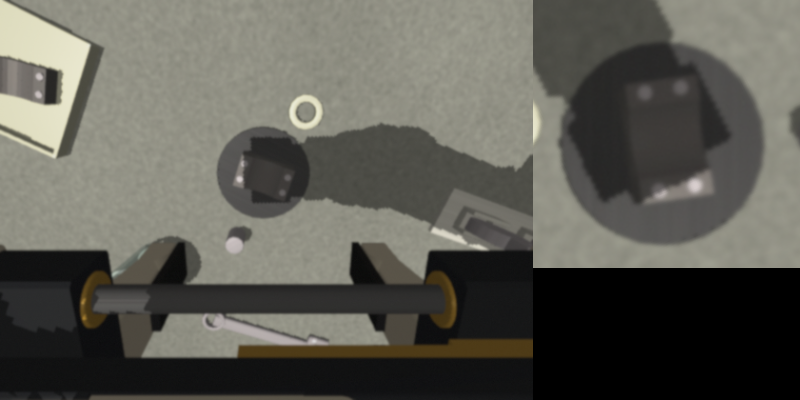

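Run:
```python
from h import *
d=wrist()
t=top(d,562,-137,35,50,5)  #500px
g=cv2.convertScaleAbs(cv2.cvtColor(t,6),alpha=2.0,beta=-40)
s=cv2.imread('pics/side0.png'); a=cv2.resize(s[195:240,280:328],(300,281),interpolation=2); b=cv2.resize(s[155:205,340:390],(300,300),interpolation=2)
im=np.zeros((590,800,3),'u1'); im[:500,:500]=cv2.cvtColor(g,8); im[:281,500:]=a; im[290:590,500:]=b
cv2.imwrite('pics/v3.png',im)
```

```text
(no output)
```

View pics/v3.png

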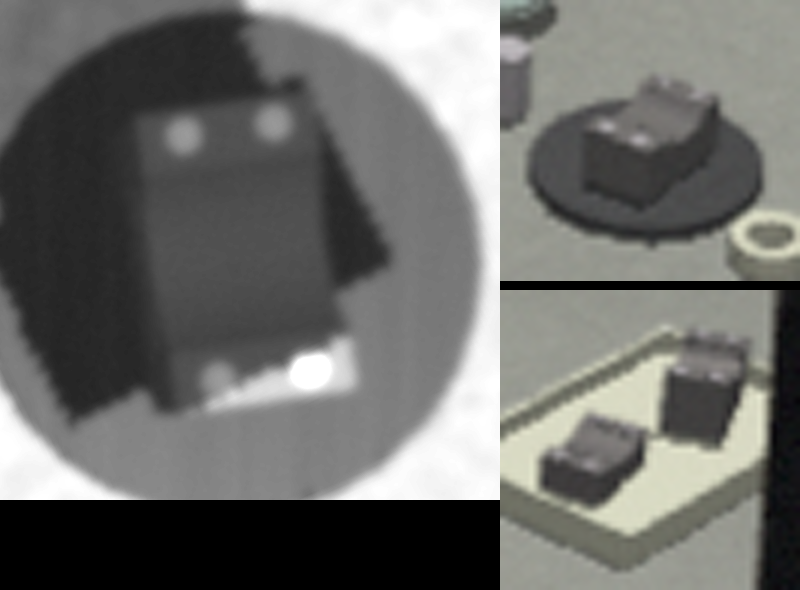

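>>> {"api": "carry_out", "payload": {
  "plan": [
    [[-1,-0.08,0.4,0,0,0,0.8],[-1,-0.08,0.4,0,0,0,0.8],[-1,-0.08,0.4,0,0,0,0.8],[-1,-0.08,0.4,0,0,0,0.8],[-1,-0.08,0.4,0,0,0,0.8]]
  ]
}}

```text
time_s: 3.75
eef_pos: [537.9, -35.7, 246.0]
ee_rot: [0.0, -0.425, 0.905, -0.0]
contact_force: [0.6, -0.8, -0.5]
width: 1.002
gripper_force: 0.0
```

>>> {"api": "carry_out", "payload": {
  "plan": [
    [[-1,-0.08,0.45,0,0,0,0.8],[-1,-0.08,0.45,0,0,0,0.8],[-1,-0.08,0.45,0,0,0,0.8],[-1,-0.08,0.45,0,0,0,0.8],[-1,-0.08,0.45,0,0,0,0.8]]
  ]
}}

```text
time_s: 4.17
eef_pos: [518.3, 77.1, 245.7]
ee_rot: [0.0, -0.604, 0.797, -0.0]
contact_force: [-0.2, -0.2, -0.0]
width: 1.0
gripper_force: 0.0
```

>>> {"api": "carry_out", "payload": {
  "plan": [
    [[-1,-0.12,0.45,0,0,0,0.73],[-1,-0.12,0.45,0,0,0,0.73],[-1,-0.12,0.45,0,0,0,0.73],[-1,-0.12,0.45,0,0,0,0.73],[-1,-0.12,0.45,0,0,0,0.73]]
  ]
}}

```text
time_s: 4.58
eef_pos: [488.5, 189.4, 245.5]
ee_rot: [0.0, 0.743, -0.669, 0.0]
contact_force: [0.4, -0.5, 0.2]
width: 0.998
gripper_force: 0.0
```

Run:
```python
from h import *
d=wrist(); print(np.round(robot.get_obs()['qpos'],2), robot.get_obs()['eef_pos'].round(1))
for q in('leaf_small_mid','leaf_mid_mid','leaf_large_mid'):
    for m in robot.masks_of('wrist',q)[:2]:
        ys,xs=np.nonzero(m['pixels']); print(q,round(m['p'],2),m['bbox'],np.round(onplane(d,xs.mean(),ys.mean(),70)[:2]))
for m in robot.masks_of('wrist','rack')[:1]:
    ys,xs=np.nonzero(m['pixels']); P=np.array([onplane(d,u,v,10)[:2] for u,v in zip(xs,ys)]).astype('f4'); print('rack',m['p'],cv2.minAreaRect(P))
im=np.zeros((560,800,3),'u1'); im[:360,:360]=top(d,484,210,89,60,3); im[:360,360:720]=top(d,484,250,89,60,3); im[360:560,:266]=cv2.resize(d['pixels'][:,:,::-1],(266,200))
cv2.imwrite('pics/v4.png',im)
s=robot.camera('scene')
for q in('beaker','bottle','jar'):
    for m in robot.masks_of('scene',q)[:2]:
        b=m['bbox']; print(q,round(m['p'],2),np.round(onplane(s,b[0]+b[2]/2,b[1]+b[3]-b[2]*.3,0)[:2]))
```

```text
[ 0.74  0.11 -0.32  0.   -1.14 -0.64] [488.6 188.5 245.5]
leaf_small_mid 0.71 [271.9, 179.6, 11.4, 38.5] [492. 194.]
leaf_small_mid 0.61 [172.9, 337.2, 157.8, 25.2] [478. 364.]
leaf_mid_mid 0.8 [272.0, 244.5, 15.1, 53.2] [483. 272.]
leaf_large_mid 0.9 [265.6, 85.5, 17.0, 69.4] [501. 120.]
rack 0.81 ((490.94873046875, 201.3363037109375), (60.497440338134766, 249.11819458007812), 6.802357196807861)
beaker 0.7 [ 729. -199.]
bottle 0.82 [757. 123.]
jar 0.73 [710. 289.]
```

View pics/v4.png

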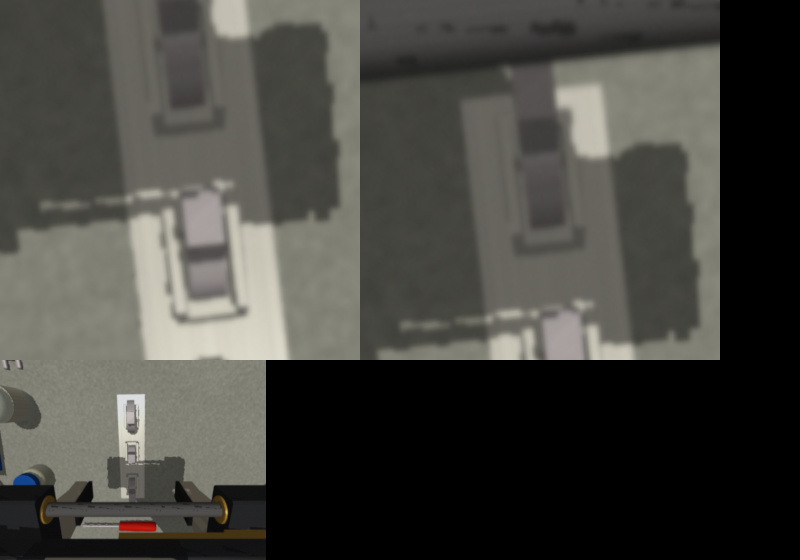

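>>> {"api": "carry_out", "payload": {
  "plan": [
    [[-1,-0.028,0.368,-0.42,0,0,0.03],[-1,-0.028,0.368,-0.42,0,0,0.03],[-1,-0.028,0.368,-0.42,0,0,0.03],[-1,-0.028,0.368,-0.42,0,0,0.03],[-1,-0.028,0.368,-0.42,0,0,0.03],[-1,-0.028,0.368,-0.42,0,0,0.03]]
  ],
  "grip_force": 30
}}

```text
time_s: 5.53
eef_pos: [481.2, 281.4, 140.2]
ee_rot: [0.001, 0.749, -0.662, 0.0]
contact_force: [-0.8, -0.2, 0.7]
width: 0.995
gripper_force: 0.0
```

Run:
```python
from h import *
d=wrist(); o=robot.get_obs(); print(o['eef_pos'].round(1),o['ee_rot'].round(3))
im=np.hstack([cv2.resize(d['pixels'][:,:,::-1],(400,300)),top(d,482,281,89,50,3)])
cv2.imwrite('pics/v5.png',im)
for m in robot.masks_of('wrist','leaf_mid_mid')[:2]: print(m['p'],m['bbox'])
```

```text
[481.7 281.3 141.2] [-0.     0.749 -0.662  0.   ]
```

View pics/v5.png

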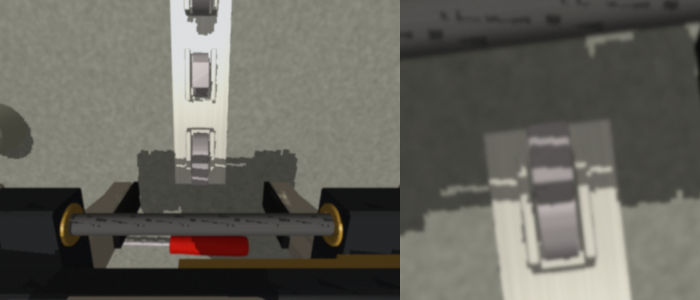

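>>> {"api": "carry_out", "payload": {
  "plan": [
    [[-1,0.0,-0.004,-0.248,0,0,0],[-1,0.0,-0.004,-0.248,0,0,0],[-1,0.0,-0.004,-0.248,0,0,0],[-1,0.0,-0.004,-0.248,0,0,0],[1,0.0,-0.004,-0.248,0,0,0],[1,0.0,-0.004,-0.248,0,0,0],[1,0.0,-0.004,-0.248,0,0,0],[1,0.0,-0.004,-0.248,0,0,0],[1,0.0,-0.004,-0.248,0,0,0],[1,0.0,-0.004,-0.248,0,0,0]]
  ],
  "grip_force": 30
}}

```text
time_s: 6.47
eef_pos: [481.4, 280.7, 79.0]
ee_rot: [-0.0, 0.749, -0.662, -0.0]
contact_force: [-0.1, 0.6, -0.7]
width: 0.607
gripper_force: 0.0
```

>>> {"api": "carry_out", "payload": {
  "plan": [
    [[1,0,0,0,0,0,0],[1,0,0,0,0,0,0],[1,0,0,0,0,0,0]]
  ]
}}

```text
time_s: 6.72
eef_pos: [481.3, 280.5, 78.5]
ee_rot: [0.0, 0.749, -0.662, 0.0]
contact_force: [-0.3, -0.3, -0.2]
width: 0.376
gripper_force: 0.0
```

>>> {"api": "carry_out", "payload": {
  "plan": [
    [[1,0,0,0,0,0,0],[1,0,0,0,0,0,0],[1,0,0,0,0,0,0],[1,0,0,0,0,0,0],[1,0,0,0,0,0,0],[1,0,0,0,0,0,0]]
  ]
}}

```text
time_s: 7.22
eef_pos: [481.3, 280.5, 78.5]
ee_rot: [0.0, 0.749, -0.662, 0.0]
contact_force: [0.3, 1.0, 0.0]
width: 0.156
gripper_force: 30.0
```

>>> {"api": "carry_out", "payload": {
  "plan": [
    [[1,0,0,0.4,0,0,0],[1,0,0,0.4,0,0,0],[1,0,0,0.4,0,0,0],[1,0.16,-0.8,0.4,0,0,0.04],[1,0.16,-0.8,0.4,0,0,0.04],[1,0.16,-0.8,0.4,0,0,0.04],[1,0.16,-0.8,0.4,0,0,0.04],[1,0.16,-0.8,0.4,0,0,0.04],[1,0.16,-0.8,0.4,0,0,0.04]]
  ]
}}

```text
time_s: 7.97
eef_pos: [520.9, 75.3, 178.2]
ee_rot: [0.001, 0.755, -0.656, -0.0]
contact_force: [0.4, 1.9, -1.8]
width: 0.16
gripper_force: 30.0
```

>>> {"api": "carry_out", "payload": {
  "plan": [
    [[1,0.16,-0.71,0,0,0,0],[1,0.16,-0.71,0,0,0,0],[1,0.16,-0.71,0,0,0,0],[1,0.16,-0.71,0,0,0,0],[1,0.16,-0.71,0,0,0,0],[1,0.16,-0.71,0,0,0,0],[1,0.16,-0.71,0,0,0,0]]
  ]
}}

```text
time_s: 8.55
eef_pos: [560.8, -98.1, 177.8]
ee_rot: [0.0, 0.755, -0.656, -0.001]
contact_force: [-0.4, 0.8, -2.2]
width: 0.156
gripper_force: 30.0
```

Run:
```python
from h import *
d=wrist(); o=robot.get_obs(); print(o['eef_pos'].round(1),o['ee_rot'].round(4),o['contact_force'].round(1),o['width'])
t=top(d,562,-137,36,50,5); g=cv2.convertScaleAbs(t,alpha=1.7,beta=-30)
im=np.zeros((500,800,3),'u1'); im[:,:500]=g; im[:225,500:]=cv2.resize(d['pixels'][:,:,::-1],(300,225))
cv2.imwrite('pics/v6.png',im)
for m in robot.masks_of('wrist','bed_a')[:2]:
    ys,xs=np.nonzero(m['pixels']); P=np.array([onplane(d,u,v,36)[:2] for u,v in zip(xs,ys)]).astype('f4'); print('bed',m['p'],cv2.minAreaRect(P))
for m in robot.masks_of('wrist','stand_top')[:1]:
    cs=max(cv2.findContours((m['pixels']*255).astype('u1'),0,1)[0],key=len)[:,0]
    P=np.array([onplane(d,u,v,8)[:2] for u,v in cv2.convexHull(cs)[:,0]]).astype('f4'); print(cv2.minEnclosingCircle(P))
```

```text
[560.8 -97.2 178. ] [ 3.000e-04  7.556e-01 -6.550e-01 -5.000e-04] [ 0.5  0.  -1.9] 0.15864909727495857
bed 0.6 ((560.5313110351562, -137.94117736816406), (36.559776306152344, 61.34625244140625), 8.549572944641113)
bed 0.37 ((737.8448486328125, -201.00991821289062), (101.9188232421875, 51.69502639770508), 8.102762222290039)
((563.6571044921875, -137.23556518554688), 55.53799057006836)
```

View pics/v6.png

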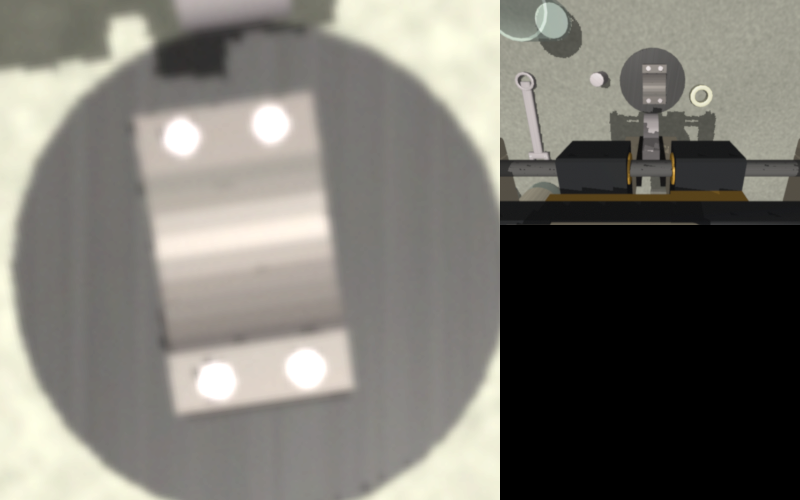

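>>> {"api": "carry_out", "payload": {
  "plan": [
    [[1,0,-0.16,0,0,0,0],[1,0,-0.16,0,0,0,0],[1,0,-0.16,0,0,0,0],[1,0,-0.16,-0.28,0,0,0],[1,0,-0.16,-0.28,0,0,0],[1,0,-0.16,-0.28,0,0,0],[1,0,-0.16,-0.28,0,0,0]]
  ]
}}

```text
time_s: 9.28
eef_pos: [560.5, -136.0, 107.9]
ee_rot: [0.001, 0.757, -0.654, -0.001]
contact_force: [0.6, 0.5, -1.0]
width: 0.156
gripper_force: 30.0
```

>>> {"api": "carry_out", "payload": {
  "plan": [
    [[1,0,0,-0.012,0,0,0],[1,0,0,-0.012,0,0,0],[1,0,0,-0.02,0,0,0],[1,0,0,-0.02,0,0,0]]
  ]
}}

```text
time_s: 9.62
eef_pos: [561.9, -136.8, 104.6]
ee_rot: [-0.001, 0.756, -0.654, 0.001]
contact_force: [0.3, 0.3, -2.4]
width: 0.158
gripper_force: 30.0
```

>>> {"api": "carry_out", "payload": {
  "plan": [
    [[1,0,0,-0.01,0,0,0],[1,0,0,-0.01,0,0,0],[1,0,0,-0.01,0,0,0],[1,0,0,-0.01,0,0,0]]
  ]
}}

```text
time_s: 9.95
eef_pos: [561.3, -137.1, 101.1]
ee_rot: [-0.0, 0.756, -0.655, 0.0]
contact_force: [0.3, 0.6, -1.7]
width: 0.16
gripper_force: 30.0
```

>>> {"api": "carry_out", "payload": {
  "plan": [
    [[1,0,0,-0.01,0,0,0],[1,0,0,-0.01,0,0,0],[1,0,0,-0.02,0,0,0],[1,0,0,-0.02,0,0,0],[1,0,0,-0.02,0,0,0]]
  ]
}}

```text
time_s: 10.37
eef_pos: [561.2, -137.0, 95.8]
ee_rot: [0.0, 0.756, -0.655, -0.0]
contact_force: [0.1, 0.6, -2.3]
width: 0.154
gripper_force: 30.0
```

>>> {"api": "carry_out", "payload": {
  "plan": [
    [[1,0,0,-0.012,0,0,0],[1,0,0,-0.012,0,0,0],[1,0,0,-0.016,0,0,0],[1,0,0,-0.016,0,0,0]]
  ]
}}

```text
time_s: 10.7
eef_pos: [561.2, -137.0, 91.8]
ee_rot: [0.0, 0.756, -0.655, -0.0]
contact_force: [-0.3, -0.8, -2.5]
width: 0.154
gripper_force: 30.0
```

>>> {"api": "carry_out", "payload": {
  "plan": [
    [[1,0,0,-0.002,0,0,0],[1,0,0,-0.002,0,0,0],[1,0,0,-0.004,0,0,0],[1,0,0,-0.004,0,0,0]]
  ]
}}

```text
time_s: 11.03
eef_pos: [561.4, -137.0, 91.1]
ee_rot: [-0.0, 0.756, -0.654, 0.0]
contact_force: [-0.3, -0.1, -1.3]
width: 0.158
gripper_force: 30.0
```

>>> {"api": "carry_out", "payload": {
  "plan": [
    [[1,0,0,-0.002,0,0,0],[1,0,0,-0.002,0,0,0],[1,0,0,-0.002,0,0,0]]
  ]
}}

```text
time_s: 11.28
eef_pos: [561.5, -137.1, 90.9]
ee_rot: [-0.0, 0.756, -0.654, 0.0]
contact_force: [-0.0, -1.2, 1.4]
width: 0.159
gripper_force: 30.0
```

>>> {"api": "carry_out", "payload": {
  "plan": [
    [[1,0,0,-0.002,0,0,0],[1,0,0,-0.002,0,0,0],[1,0,0,-0.002,0,0,0]]
  ]
}}

```text
time_s: 11.53
eef_pos: [561.7, -137.3, 90.8]
ee_rot: [-0.0, 0.756, -0.654, 0.0]
contact_force: [-0.2, -2.3, 5.3]
width: 0.163
gripper_force: 30.0
```

>>> {"api": "carry_out", "payload": {
  "plan": [
    [[1,0,0,0.006,0,0,0],[1,0,0,0.006,0,0,0],[1,0,-0.004,0.006,0,0,0],[1,0,-0.004,0.006,0,0,0],[1,0,-0.004,0.006,0,0,0]]
  ]
}}

```text
time_s: 11.95
eef_pos: [561.1, -138.0, 91.2]
ee_rot: [0.0, 0.756, -0.655, -0.0]
contact_force: [-1.0, 0.1, -1.7]
width: 0.158
gripper_force: 30.0
```

>>> {"api": "carry_out", "payload": {
  "plan": [
    [[1,0,-0.004,0,0,0,0],[1,0,-0.004,0,0,0,0],[1,0,-0.004,0,0,0,0]]
  ]
}}

```text
time_s: 12.2
eef_pos: [561.3, -139.0, 91.5]
ee_rot: [0.0, 0.756, -0.655, -0.0]
contact_force: [-0.0, -1.0, -1.9]
width: 0.156
gripper_force: 30.0
```

>>> {"api": "carry_out", "payload": {
  "plan": [
    [[1,0,-0.004,0,0,0,0],[1,0,-0.004,0,0,0,0],[1,0,-0.004,0,0,0,0]]
  ]
}}

```text
time_s: 12.45
eef_pos: [561.3, -139.3, 91.6]
ee_rot: [-0.0, 0.756, -0.655, -0.0]
contact_force: [-1.4, 4.1, -1.5]
width: 0.162
gripper_force: 30.0
```

>>> {"api": "carry_out", "payload": {
  "plan": [
    [[1,0,0.012,0,0,0,0],[1,0,0.012,0,0,0,0],[1,0,0.012,0,0,0,0],[1,0,0.012,0,0,0,0]]
  ]
}}

```text
time_s: 12.78
eef_pos: [561.3, -137.1, 91.6]
ee_rot: [0.0, 0.756, -0.654, 0.0]
contact_force: [-0.6, -0.4, -0.9]
width: 0.156
gripper_force: 30.0
```

>>> {"api": "carry_out", "payload": {
  "plan": [
    [[1,0,0.004,0,0,0,0],[1,0,0.004,0,0,0,0],[1,0,0.004,0,0,0,0]]
  ]
}}

```text
time_s: 13.03
eef_pos: [561.3, -136.3, 91.6]
ee_rot: [0.0, 0.756, -0.655, 0.0]
contact_force: [-0.9, -1.6, -2.1]
width: 0.155
gripper_force: 30.0
```

>>> {"api": "carry_out", "payload": {
  "plan": [
    [[1,0,-0.007,0,0,0,0],[1,0,-0.007,0,0,0,0],[1,0,-0.007,0,0,0,0],[1,0,-0.007,-0.004,0,0,0],[1,0,-0.007,-0.004,0,0,0],[1,0,-0.007,-0.004,0,0,0]]
  ]
}}

```text
time_s: 13.53
eef_pos: [561.5, -137.7, 90.6]
ee_rot: [-0.0, 0.756, -0.655, 0.0]
contact_force: [-0.5, -0.2, -1.3]
width: 0.155
gripper_force: 30.0
```

>>> {"api": "carry_out", "payload": {
  "plan": [
    [[1,0,0,-0.002,0,0,0],[1,0,0,-0.002,0,0,0],[1,0,0,-0.002,0,0,0]]
  ]
}}

```text
time_s: 13.78
eef_pos: [561.5, -137.7, 90.5]
ee_rot: [-0.0, 0.756, -0.654, 0.0]
contact_force: [-1.7, 1.9, 3.5]
width: 0.157
gripper_force: 30.0
```

>>> {"api": "carry_out", "payload": {
  "plan": [
    [[1,0,0.001,-0.002,0,0,0],[1,0,0.001,-0.002,0,0,0],[1,0,0.001,-0.002,0,0,0]]
  ]
}}

```text
time_s: 14.03
eef_pos: [561.5, -137.7, 90.5]
ee_rot: [-0.0, 0.756, -0.654, 0.0]
contact_force: [-2.4, -0.3, 9.4]
width: 0.155
gripper_force: 30.0
```

>>> {"api": "carry_out", "payload": {
  "plan": [
    [[1,0,0,0,0,0,0],[1,0,0,0,0,0,0],[1,0,0,0,0,0,0],[1,0,0,0,0,0,0],[1,0,0,0,0,0,0],[1,0,0,0,0,0,0],[1,0,0,0,0,0,0]]
  ]
}}

```text
time_s: 14.62
eef_pos: [561.5, -137.7, 90.5]
ee_rot: [-0.0, 0.756, -0.654, 0.0]
contact_force: [-2.9, 0.0, 8.7]
width: 0.158
gripper_force: 30.0
```

>>> {"api": "carry_out", "payload": {
  "plan": [
    [[1,0,0,0,0,0,0],[1,0,0,0,0,0,0],[1,0,0,0,0,0,0],[1,0,0,0,0,0,0],[1,0,0,0,0,0,0],[1,0,0,0,0,0,0],[1,0,0,0,0,0,0]]
  ]
}}

```text
time_s: 15.2
eef_pos: [561.5, -137.7, 90.5]
ee_rot: [-0.0, 0.756, -0.654, 0.0]
contact_force: [-2.7, 0.0, 9.0]
width: 0.16
gripper_force: 30.0
```

>>> {"api": "carry_out", "payload": {
  "plan": [
    [[1,0,0,0.003,0,0,0],[1,0,0,0.003,0,0,0],[-0.2,0,0,0.003,0,0,0],[-0.2,0,0,0.003,0,0,0],[-0.2,0,0,0.003,0,0,0],[-0.2,0,0,0.003,0,0,0],[-0.2,0,0,0.003,0,0,0],[-0.2,0,0,0.003,0,0,0]]
  ]
}}

```text
time_s: 15.87
eef_pos: [561.3, -137.5, 90.2]
ee_rot: [0.0, 0.756, -0.655, -0.0]
contact_force: [-0.2, 1.0, 0.9]
width: 0.546
gripper_force: 0.0
```

>>> {"api": "carry_out", "payload": {
  "plan": [
    [[-0.2,0,0,0.05,0,0,0],[-0.2,0,0,0.1,0,0,0],[-0.2,0,0,0.25,0,0,0],[-0.2,0,0,0.4,0,0,0],[-0.2,0,0,0.5,0,0,0],[-0.2,0,0.16,0.5,0,0,0],[-0.2,0,0.16,0.5,0,0,0],[-0.2,0,0.16,0.5,0,0,0],[-0.2,0,0.16,0.5,0,0,0]]
  ]
}}

```text
time_s: 16.62
eef_pos: [561.0, -97.2, 215.0]
ee_rot: [0.0, 0.756, -0.654, -0.0]
contact_force: [0.6, 0.4, -0.2]
width: 0.597
gripper_force: 0.0
```

Run:
```python
from h import *
d=wrist(); o=robot.get_obs(); print(o['time_s'],o['eef_pos'].round(1),o['contact_force'].round(1))
im=np.zeros((500,800,3),'u1'); im[:,:500]=top(d,562,-137,80,50,5); 
for i,c in enumerate(('side','scene')):
    s=shot(c); p=np.linalg.inv(s['T'])@[561,-137,60,1]; u=int(s['cx']-s['fx']*p[0]/p[2]); v=int(s['cy']+s['fy']*p[1]/p[2])
    im[i*250:i*250+250,500:]=cv2.resize(s['pixels'][v-25:v+25,u-30:u+30,::-1],(300,250),interpolation=2)
cv2.imwrite('pics/v7.png',im)
```

```text
16.6667 [561.  -97.7 214.8] [-0.7 -0.5 -0.7]
```

View pics/v7.png

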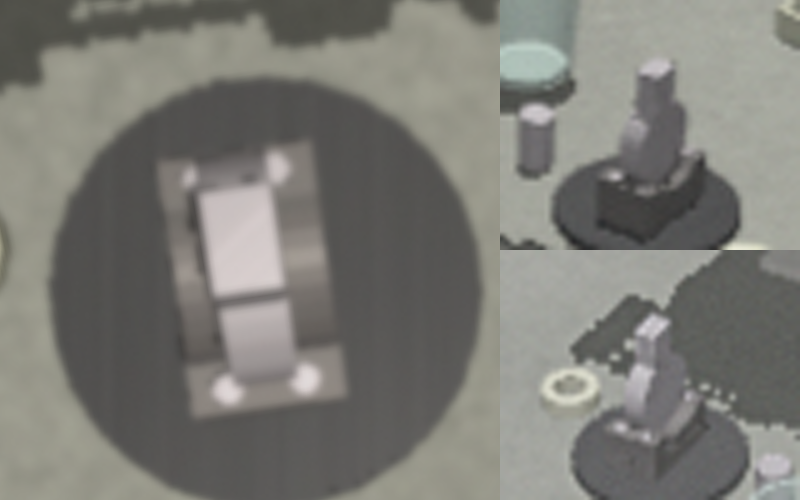

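The wrist and two side views show the middle leaf standing upright and centred in the channel of the bed (leaf tab at about pixel 241,240). The fingers are clear of it, and nothing else has moved.

```bash
python3 -c "
from h import *
print(robot.sign_off())"
```

```text
the job is handed in; nothing more can be done
None
```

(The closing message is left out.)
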